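# Change the burnt-out red lamp of the test-bench warning tower

## Robot

A 6-joint arm with a two-finger parallel gripper is mounted at the origin on the work surface. World frame = base frame: x ahead of the robot, y to its left, z up, the work surface at z = 0. Lengths are in m, angles in rad, forces in N, time in s.
With the tool pointing down it reaches from about 0.275 to 0.85 m from the base axis. Payload 5.2 kg.
Tool frame: the origin (TCP) lies midway between the tips of the shut fingers; the grasp point (between the pads) lies tcp_to_grasp behind it (tcp_to_grasp is the distance from the TCP to the grasp point, in m); z points along the fingers, x is the direction in which the jaws open and shut, and the axes are right-handed (so a half turn about z gives the same grasp; the last joint's range is limited). The gripper opens to 85 mm and grips with 20 to 120 N. Pads are 22 mm wide; open, the fingers measure 114 mm over their backs; the gripper's body (76 mm by 85 mm) begins 54 mm behind the grasp point. The pads swing forward as they close: fully open they stand 13 mm farther back than shut.
Start: joints at [-1.462, 0.259, 1.535, -0, 1.348, -0.203], TCP at [0.169, -0.523, 0.231] pointing down, gripper open.
Joint ranges: [-3.14, 3.14], [-0.91, 2.08], [0.19, 2.58], [-1.22, 4.36], [0.22, 2.71], [-3.12, 3.12]. Speed limits (rad/s): [2.57, 2.57, 3.14, 3.14, 3.14, 3.14].

## Interface

Orientations are given as [roll, pitch, yaw] about the fixed x, y, z axes, in that order (R = Rz(yaw) Ry(pitch) Rx(roll)).
In Python, from bench import * gives the robot as it stands.
- The arm moves only by the tool step_arm, never from a script. Its argument "plan" is a list of rows, each a list of 2 entries, a list of its own where there are three numbers: the shift along the tool's x, y, z in mm, then the turn, a rotation vector about the tool's x, y, z in degrees. In form: [[[dx, dy, dz], [ax, ay, az]], ...]. A call has 1 to 5 rows; each row is the pose to reach, as a shift and turn from the pose commanded when the call began, along the tool's axes at that moment; what a row does not reach only later rows make up. A row lasts 1/12 s, in which the tool goes at most 41.7 mm and 7.16 degrees, less where a joint would pass 70% of its speed; a pose out of reach is approached as far as the arm can. A call with a gripper value outside its range is refused whole. "grip" is the opening, from 0 (shut) to 1 (fully open), set as the call begins (left out, the last holds). The fingers move at their own pace and stop on an object; the grip force is fixed at half the most. Time passes only in rows, so rows that repeat a pose let the fingers close. It gives the time, the measured TCP pose, the force and the opening at its end, in the units of the state.
- sense(): the state, without advancing time (a new reading comes with each control period).
- camera(name): name is "scene" or "top" or "wrist"; returns (picture, depth): 480x640x3 uint8, red, green, blue; 480x640 float32, m along the optical axis (not along the pixel's ray), 0 where there is no reading.
- camera_info(name): a dict with "camera_matrix" (3x3 intrinsics, pixels), "k1" (the pictures are not rectified: a ray, as slopes to the right and down, at radius r is drawn at 1 + k1 r^2 times it, then the intrinsics apply), "extrinsics" (4x4, takes a point from world to camera coordinates). Camera axes: x right, y up, looking along -z (the intrinsics and any distortion apply to the point x, -y, -z); pixel columns grow to the right and rows downward; lengths in m; the calibration is good to about 2 mm. A picture is of the moment at which its call begins: read the wrist's pose just before it. camera_info takes no time and is no camera call; for the wrist camera it gives the pose at the moment of the call.
- job_done(): hands the job in, once; it reports no verdict.
The state is a dict: "t": time; "qpos": joint angles; "dq": joint speeds; "joint_efforts": joint torques, N m; "eef_pos": TCP position; "tcp_rot": TCP orientation; "wrist_force": force on the tool from outside, world axes, zero at the start; "moment": the same for the moment, N m; "finger_gap": finger opening in m.
Only numpy, scipy, OpenCV 4.12 (cv2) and the standard library are available. Lean on these libraries where they do the work, as an engineer would, in place of code of your own. Each camera call takes 0.05 s, during which the arm holds its last target. There are 200 camera calls.

## Task

The red lamp on top of the high-voltage warning tower has burnt out. Take the dead lamp off (press it down, turn it back anticlockwise, lift it out) and stand it upright in the blue tray, then fit the new bright red lamp from the cardboard stock box: lugs into the slots, push down against the spring, turn clockwise about a quarter until it clicks home and stays locked. Set lamps down rather than drop them, and do not shift the amber and blue spares, the thermal camera or the coil.

Things in the scene. Friction and masses are not known exactly. Their poses are not given: they have to be found in the camera images.
- tower: Two-tier warning lamp tower fixed on a grey and orange interlock box; origin on the bench under the tower's axis, z up. The box is 55 mm high and spans x -50..50, y -110..45 mm in this frame; a red stop button on it reaches 85 mm. On it a green lamp tier (fixed, 66 mm wide at its foot) and, on top, the black bayonet socket (62 mm outside, rim 160 mm above the bench).
- socket (a point): Centre of the socket's flat rim, 160 mm above the bench; axes as tower. Bore 41 mm wide. Lug slots (see slot) lie 80 degrees anticlockwise, seen from above, from the x axis; catches (see catch) lie along the x axis. So the lamp goes in with its lug line on the slots, is pressed down, and turns 80 degrees clockwise to a stop. Removal is the reverse.
- slot (a point): One of two opposite lug slots, 13 mm wide, open through the rim 24 mm from the axis; white bar outside below it. Under the rim a track leads clockwise from the slot to the catch beneath an 8 mm thick ledge: to turn, the lamp's foot must be 18.5 to 22 mm below the rim; at 22 mm its black collar sits on the rim.
- catch (a point): Above one of the two opposite catches, 24 mm from the axis on the x axis; thin white line on rim and side. The catch roof is 3 mm higher than the track: at the end stop the spring lifts the lugs 3 mm into it. Locked: lug line along socket x (within 4 degrees), foot 15.5 mm below the rim, lamp's middle 30.5 mm above it, collar 6.5 mm above it. To unlock press down 6.5 mm to the collar.
- contact (a joint): Brass spring contact in the socket (30 mm wide): metres pressed down from rest, where its top is 10 mm below the rim; about 0.0055 with a lamp locked, 0.012 with a lamp pressed fully in. 4 N at first touch plus 0.7 N per mm, so about 12.5 N fully in; it springs back.
- old_red_mid (a point): Dead lamp, locked in the tower at the start: dark sooted red lens. Point on the lamp's axis half-way up (46 mm above its foot); z from foot to top, x along the line of its two lugs (a half turn is the same). All lamps are alike: 92 mm tall, about 0.13 kg, with the parts told under new_red_mid. Grip it round the lens, any way round, with 40 to 80 N.
- new_red_mid (a point): New lamp, bright red lens; point and axes as old_red_mid. Parts from the foot up: grey spigot 38 mm wide, 22 mm long, with two steel lug pins 7 mm thick (axis 7 mm above the foot, 51 mm over both ends); black collar 58 mm wide, 12 mm tall; lens 56 mm wide, 58 mm tall, closed on top, with a black disc and a white bar along the lug line. Stands in one compartment of the stock box.
- amber_mid (a point): Spare lamp with amber lens, same shape, in another compartment of the stock box; leave it alone. Middle of the lamp.
- blue_mid (a point): Spare lamp with blue lens, same shape, in another compartment of the stock box; leave it alone. Middle of the lamp.
- stock_in (a point): Cardboard stock box, fixed, open-topped, 245 mm (its x) by 85 mm (its y) by 35 mm high, walls 4 mm, two dividers across x making a row of three compartments about 79 mm apart along x. This point is the centre of its inner floor, 4 mm above the bench. It stands on one side of the tower and the tray on the other; which is where varies.
- tray_in (a point): Blue plastic tray for dead lamps, fixed, 150 by 150 mm outside, 30 mm high, walls 4 mm. This point is the centre of its inner floor, 4 mm above the bench.
- camera_mid (a point): Yellow and black thermal camera standing on a three-legged mini tripod, loose, 230 mm tall in all, within 50 mm of its vertical axis all round, 0.45 kg. This point lies on its axis, 115 mm above the bench. It stands close to the tower, on its near or its far side. Leave it alone.
- coil_mid (a point): Blue wound coil on a black bobbin, loose, 68 mm wide, 64 mm tall, 0.5 kg; middle of it. It stands close to the tower on the side opposite to the camera. Leave it alone.

How it is judged:
By the outcome, as a careful person would: the job done as asked, in the order asked, and still so for the second after the job is handed in, with the robot touching nothing.
It also fails if it takes over 70 s, if anything falls off the work surface, if the arm or the gripper's body presses on something with over 40 N, if the wrist force passes 120 N, or if a joint passes its speed limit or range.

## Working session

There is one attempt and no reset: what is moved stays moved. The work goes in short steps, Python scripts to look and compute and a tool call to move; the robot and the scene stay as the last step left them, time stands still between calls to the robot, and variables do not carry over. Pictures are saved under pics/ and viewed, about 8 in all and at most 12, crops included, and the job is handed in when it is done.

Besides the shell and the picture viewer there is one more tool, called after "Emit:" by a JSON object that holds its "name" and its "arguments", one argument or row to a line. step_arm: Moves the arm, as the interface text tells. Its arguments: {"type":"object","properties":{"plan":{"type":"array","items":{"type":"array"}},"grip":{"type":"number"}},"required":["plan"]}

```bash
mkdir -p pics; ls; cat > h.py <<'E'
from bench import *
import numpy as np, cv2
from scipy.spatial.transform import Rotation as R
def px2w(name,u,v,d=None,z=None,info=None):
    """world point of pixel by depth d, or on plane height z"""
    i=info or camera_info(name); K=np.array(i["camera_matrix"]); k1=i["k1"]; E=np.linalg.inv(np.array(i["extrinsics"]))
    p=cv2.undistortPoints(np.array([[[u,v]]],float),K,np.array([k1,0,0,0,0.]))[0,0]
    ray=E[:3,:3]@np.array([p[0],-p[1],-1.]); o=E[:3,3]
    return o+ray*(d if z is None else (z-o[2])/ray[2])
def w2px(name,P,info=None):
    i=info or camera_info(name); K=np.array(i["camera_matrix"]); E=np.array(i["extrinsics"])
    c=E[:3,:3]@np.array(P)+E[:3,3]; x,y=c[0]/-c[2],-c[1]/-c[2]; s=1+i["k1"]*(x*x+y*y)
    return K[0,0]*x*s+K[0,2],K[1,1]*y*s+K[1,2]
def snap(name,f):
    i=camera_info(name); im,d=camera(name); cv2.imwrite("pics/"+f+".png",im[:,:,::-1]); np.save("pics/"+f+".npy",d); return im,d,i
E
python3 - <<'E'
from h import *
print(sense())
for n in("top","scene"):
    im,d,i=snap(n,n+"1"); print(n,i)
E
```

```text
pics
{'t': 0.0, 'qpos': array([-1.46175758e+00,  2.59352530e-01,  1.53607777e+00, -3.44782067e-06,
        1.34800064e+00, -2.02777034e-01]), 'dq': array([-0.00107352, -0.0002222 , -0.00083308, -0.00039054,  0.00091054,
        0.0012373 ]), 'joint_efforts': array([ 8.84554793e-04, -4.46026933e+01, -2.90576792e+01, -4.07003745e-04,
        1.17647572e-02,  1.86604507e-05]), 'eef_pos': array([ 0.16870796, -0.52293471,  0.2304717 ]), 'tcp_rot': array([-3.14122573e+00,  1.80130275e-03, -1.25897945e+00]), 'wrist_force': array([ 0.05516449, -0.79735019, -0.59469281]), 'moment': array([-0.02903238, -0.01395146,  0.03019784]), 'finger_gap': 0.08537564454743832}
top {'camera_matrix': array([[488.36404786,   0.        , 316.80829956],
       [  0.        , 488.36404786, 241.40220582],
       [  0.        ,   0.        ,   1.        ]]), 'k1': -0.015735321012259582, 'extrinsics': array([[ 0.00849622, -0.99980254, -0.01796388,  0.00932301],
       [ 0.99595535,  0.00685386,  0.0895878 , -0.58835137],
       [-0.08944699, -0.01865238,  0.99581691, -1.1493982 ],
       [ 0.        ,  0.        ,  0.        ,  1.        ]])}
scene {'camera_matrix': array([[532.13261012,   0.        , 319.09725668],
       [  0.        , 532.13261012, 234.07846142],
       [  0.        ,   0.        ,   1.        ]]), 'k1': 0.00302387474521804, 'extrinsics': array([[-0.81570225,  0.57845147, -0.00487298,  0.46984046],
       [-0.37441871, -0.52152706,  0.7666943 ,  0.1160305 ],
       [ 0.44095405,  0.6272188 ,  0.64199385, -1.47066535],
       [ 0.        ,  0.        ,  0.        ,  1.        ]])}
```

View pics/top1.png

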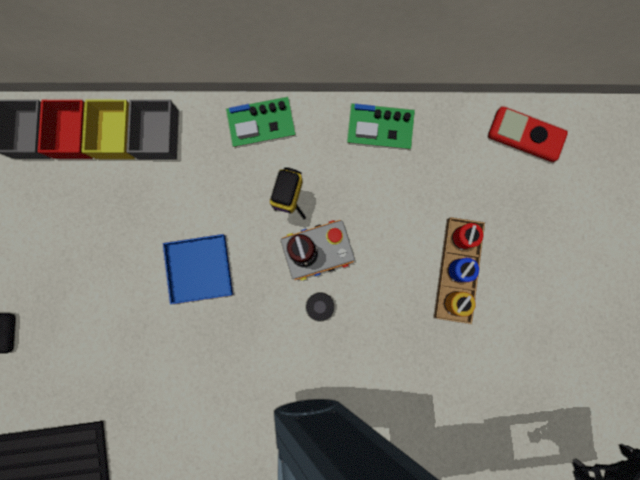

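View pics/scene1.png

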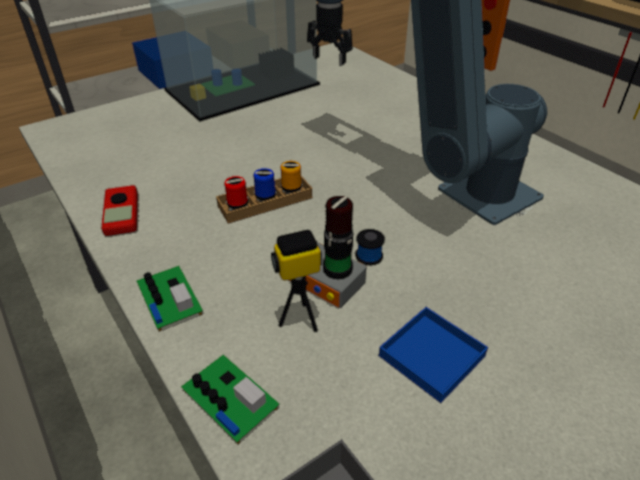

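```bash
python3 - <<'E'
import cv2,numpy as np
im=cv2.imread("pics/top1.png")
a=cv2.resize(im[150:330,260:360],None,fx=3.3,fy=3.3,interpolation=cv2.INTER_CUBIC)
b=cv2.resize(im[150:330,410:510],None,fx=3.3,fy=3.3,interpolation=cv2.INTER_CUBIC)
cv2.imwrite("pics/crop1.png",np.hstack([a,b]))
d=np.load("pics/top1.npy")
for u,v in[(300,246),(287,186),(320,306),(467,234),(463,269),(459,302),(198,268),(335,235)]: print(u,v,d[v,u])
E
```

```text
300 246 0.9623762
287 186 0.98195183
320 306 1.1272677
467 234 1.1009148
463 269 1.0923605
459 302 1.0905173
198 268 1.1986699
335 235 1.1160995
```

View pics/crop1.png

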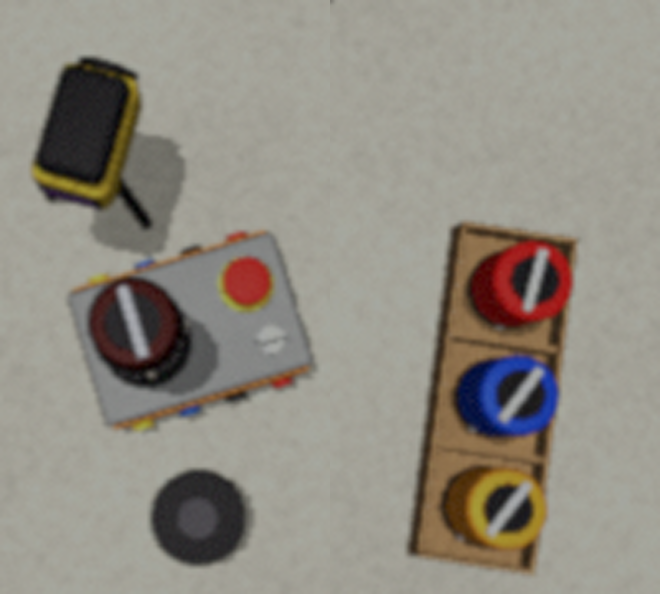

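```bash
python3 - <<'E'
from h import *
def P(u,v,z): return px2w("top",u,v,z=z)
A=lambda x,y:(260+x/3.3,150+y/3.3); B=lambda x,y:(410+(x-330)/3.3,150+y/3.3)
pr=lambda n,p:print(n,np.round(p*1000,1))
pr("old",P(*A(133,322),.2365))
d=P(*A(122,287),.2365)-P(*A(143,357),.2365);print(np.degrees(np.arctan2(d[1],d[0])))
c=[P(*A(x,y),.055) for x,y in [(68,292),(270,235),(315,368),(112,425)]]
for q in c: pr("boxc",q)
d=c[0]-c[1];print("tower yaw",np.degrees(np.arctan2(d[1],d[0]))-90); d=c[3]-c[2];print(np.degrees(np.arctan2(d[1],d[0]))-90)
for n,e1,e2,cc in[("new",(543,252),(533,310),(536,281)),("blue",(541,369),(503,420),(522,395)),("amber",(529,486),(489,532),(509,508))]:
    pr(n,P(*B(*cc),.096)); d=P(*B(*e1),.096)-P(*B(*e2),.096);print(np.degrees(np.arctan2(d[1],d[0])))
cs=[P(*B(x,y),.035) for x,y in [(460,224),(577,240),(533,572),(410,554)]]
for q in cs: pr("stock",q)
pr("stockmean",np.mean(cs,0))
ct=[P(u,v,.03) for u,v in [(164,242),(226,235),(233,296),(170,303)]]
for q in ct: pr("tray",q)
pr("traymean",np.mean(ct,0))
pr("cam",P(260+88/3.3,150+125/3.3,.22)); pr("coil",P(260+198/3.3,150+517/3.3,.064))
# depth-based 
dd=np.load("pics/top1.npy")
for u,v in[(300,246),(472,236),(320,306),(198,268),(335,235),(287,186)]: pr((u,v),px2w("top",u,v,d=dd[v,u]))
E
```

```text
old [556.9  42.4 236.5]
17.30664521800978
boxc [592.   98.6  55. ]
boxc [633.9 -45.2  55. ]
boxc [539.1 -77.4  55. ]
boxc [497.7  66.   55. ]
tower yaw 16.22741225060622
16.1187263480588
new [ 598.6 -338.8   96. ]
-10.815504731678866
blue [ 520.6 -327.8   96. ]
-37.17710205670193
amber [ 444.2 -317.6   96. ]
-41.49115462046707
stock [ 646.2 -303.    35. ]
stock [ 635.  -387.3   35. ]
stock [ 397. -351.   35.]
stock [ 409.  -263.9   35. ]
stockmean [ 521.8 -326.3   35. ]
tray [584.  383.3  30. ]
tray [601.9 233.1  30. ]
tray [455.8 212.6  30. ]
tray [437.7 363.5  30. ]
traymean [519.9 298.1  30. ]
cam [679.7  72.4 220. ]
coil [434.    4.5  64. ]
(300, 246) [559.9  42.9 238.9]
(472, 236) [ 596.9 -338.4   94. ]
(320, 306) [435.4   4.6  61.4]
(198, 268) [522.7 305.7   3.2]
(335, 235) [597.8 -28.7  86.6]
(287, 186) [681.4  70.9 230.7]
```

```bash
cat >> h.py <<'E'
def go(x,y,z,yaw=None):
    """mm, deg -> shift and turn in the tool's axes from the measured pose"""
    s=sense(); M=R.from_euler("xyz",s["tcp_rot"]); y0=np.degrees(s["tcp_rot"][2])
    T=R.from_euler("xyz",[180,0,y0 if yaw is None else yaw],degrees=True)
    print("t",round(s["t"],2),"pos",np.round(s["eef_pos"]*1000,1),"rpy",np.round(np.degrees(s["tcp_rot"]),2),"F",np.round(s["wrist_force"],1),"gap",round(s["finger_gap"]*1000,1))
    print("shift",np.round(M.inv().apply(np.array([x,y,z])-s["eef_pos"]*1000),1),"turn",np.round((M.inv()*T).as_rotvec(degrees=True),2))
E
python3 - <<'E'
from h import *
import bench
print([(n,getattr(bench,n)) for n in dir(bench) if 'tcp' in n or 'grasp' in n])
go(557,42,360,-72)
i=camera_info("wrist"); E=np.linalg.inv(np.array(i["extrinsics"])); s=sense(); M=R.from_euler("xyz",s["tcp_rot"])
print(M.inv().apply(E[:3,3]-s["eef_pos"]), (M.inv().as_matrix()@E[:3,:3]).round(2), i["camera_matrix"][0])
E
```

```text
[('tcp_to_grasp', 0.0187)]
t 0.1 pos [ 168.7 -523.   230.5] rpy [-1.7998e+02  9.0000e-02 -7.2140e+01] F [-0.6  0.1  0.3] gap 85.3
shift [-418.8 -543.  -128.6] turn [-0.02  0.09 -0.14]
[ 0.0006007  -0.07245097 -0.14237647] [[ 1.   -0.   -0.  ]
 [-0.   -0.96 -0.28]
 [-0.    0.28 -0.96]] [370.89842878   0.         320.52845521]
```

Emit:
{"name": "step_arm", "arguments": {
  "plan": [
    [[0,0,-40],[0,0,0]],
    [[-30,-40,-80],[0,0,0]],
    [[-60,-75,-110],[0,0,0]],
    [[-82,-108,-130],[0,0,0]],
    [[-105,-136,-130],[0,0,0]]
  ],
  "grip": 1
}}

```text
t: 0.52
eef_pos: [0.2501, -0.4057, 0.3555]
tcp_rot: [3.142, -0.003, -1.261]
wrist_force: [0.6, -1.3, 0.6]
finger_gap: 0.0855
```

Emit:
{"name": "step_arm", "arguments": {
  "plan": [
    [[-22,-28,0],[0,0,0]],
    [[-44,-56,0],[0,0,0]],
    [[-66,-84,0],[0,0,0]],
    [[-88,-112,0],[0,0,0]],
    [[-105,-136,0],[0,0,0]]
  ]
}}

```text
t: 0.93
eef_pos: [0.3475, -0.2616, 0.3532]
tcp_rot: [-3.141, 0.001, -1.259]
wrist_force: [-0.3, 0.1, 0.3]
finger_gap: 0.0855
```

Emit:
{"name": "step_arm", "arguments": {
  "plan": [
    [[-22,-28,0],[0,0,0]],
    [[-44,-56,0],[0,0,0]],
    [[-66,-84,0],[0,0,0]],
    [[-88,-112,0],[0,0,0]],
    [[-105,-136,0],[0,0,0]]
  ]
}}

```text
t: 1.35
eef_pos: [0.4447, -0.12, 0.3531]
tcp_rot: [-3.142, 0.001, -1.258]
wrist_force: [0.9, -0.4, 0.2]
finger_gap: 0.0852
```

Emit:
{"name": "step_arm", "arguments": {
  "plan": [
    [[-22,-28,0],[0,0,0]],
    [[-44,-56,0],[0,0,0]],
    [[-66,-84,0],[0,0,0]],
    [[-88,-112,0],[0,0,0]],
    [[-108,-142,0],[0,0,0]]
  ]
}}

```text
t: 1.77
eef_pos: [0.5464, 0.0259, 0.353]
tcp_rot: [3.141, 0.0, -1.259]
wrist_force: [1.0, -0.7, 0.8]
finger_gap: 0.0854
```

```bash
python3 - <<'E'
from h import *
go(557,42,360,-72)
im,d,i=snap("wrist","w1")
print(w2px("wrist",[.557,.042,.2365],i), d[240,320])
import pickle; pickle.dump(i,open("pics/w1.pkl","wb"))
E
```

```text
t 1.77 pos [546.4  25.9 353. ] rpy [ 1.7996e+02  2.0000e-02 -7.2110e+01] F [ 1.  -0.7  0.8] gap 85.4
shift [-12.1 -15.   -7. ] turn [ 0.04  0.02 -0.11]
(np.float64(302.6671135765846), np.float64(210.9238307625203)) 0.5178321
```

View pics/w1.png

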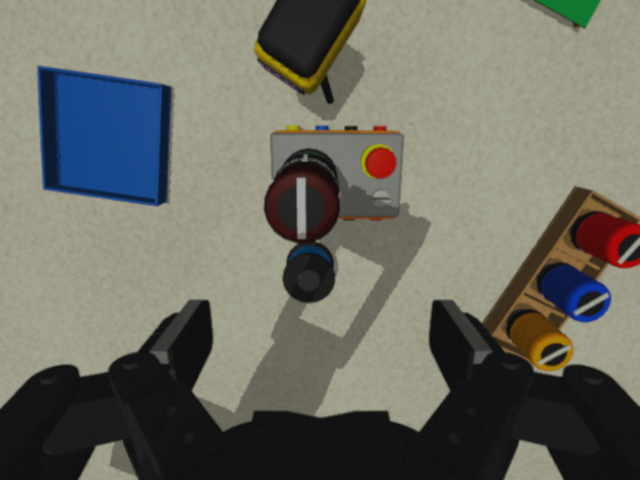

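```bash
python3 - <<'E'
from h import *
import pickle
i=pickle.load(open("pics/w1.pkl","rb")); im=cv2.imread("pics/w1.png")
hsv=cv2.cvtColor(im,cv2.COLOR_BGR2HSV).astype(int)
# red-ish ring of the lens + disc : fit hull of dark red
m=(((hsv[:,:,0]<12)|(hsv[:,:,0]>168))&(hsv[:,:,1]>90)&(hsv[:,:,2]<130)).astype(np.uint8); m[:140]=0;m[260:]=0;m[:,:250]=0;m[:,350:]=0
pts=cv2.findNonZero(m)[:,0]; print(pts.min(0),pts.max(0))
w=(im.min(2)>140).astype(np.uint8); w[:170]=0;w[250:]=0;w[:,:285]=0;w[:,318:]=0
wp=cv2.findNonZero(w)[:,0]; print(wp.min(0),wp.max(0),wp.mean(0)); 
c=px2w("wrist",*wp.mean(0),z=.2365,info=i); print(c*1000)
l=cv2.fitLine(wp.astype(np.float32),cv2.DIST_L2,0,.01,.01).ravel()
a=px2w("wrist",l[2]-20*l[0],l[3]-20*l[1],z=.2365,info=i); b=px2w("wrist",l[2]+20*l[0],l[3]+20*l[1],z=.2365,info=i); d=b-a; print(np.degrees(np.arctan2(d[1],d[0])))
# tray & camera from here
print([np.round(px2w("wrist",u,v,z=.055,info=i)*1000,1) for u,v in [(272,134),(404,131),(400,215)]])
go(557,42,360,-72)
E
```

```text
[265 163] [349 242]
[285 178] [304 249] [300.25598086 205.40909091]
[560.30066813  44.80867695 236.5       ]
13.842231959308146
[array([591.3,  98.2,  55. ]), array([641.1, -44.8,  55. ]), array([547.5, -76.3,  55. ])]
t 1.82 pos [549.6  30.6 352.1] rpy [-179.86    0.23  -71.93] F [1.5 2.7 0.5] gap 85.4
shift [ -8.6 -10.6  -7.9] turn [-0.14  0.23  0.07]
```

Emit:
{"name": "step_arm", "arguments": {
  "plan": [
    [[-4,-5,20],[0,0,0]],
    [[-8,-10,40],[0,0,0]],
    [[-8,-10,40],[0,0,0]],
    [[-8,-10,40],[0,0,0]],
    [[-8,-10,40],[0,0,0]]
  ]
}}

```text
t: 2.23
eef_pos: [0.5533, 0.0341, 0.314]
tcp_rot: [-3.141, -0.0, -1.259]
wrist_force: [-0.0, 0.2, 0.2]
finger_gap: 0.0852
```

```bash
cat >> h.py <<'E'
def bar(im,i,z,x,y,r=35,thr=140,view=None):
    """white bar near the world point x,y (m) at height z: centre mm, yaw deg"""
    u,v=map(int,w2px("wrist",[x,y,z],i)); c=im[v-r:v+r,u-r:u+r]
    w=((c.min(2)>thr)&(c.max(2).astype(int)-c.min(2)<50)).astype(np.uint8)
    n,lab,st,_=cv2.connectedComponentsWithStats(w)
    cen=[np.argwhere(lab==k).mean(0) for k in range(1,n)]
    k=max(range(1,n),key=lambda k:st[k,4]-2*np.hypot(*(cen[k-1]-r))); p=np.argwhere(lab==k)[:,::-1].astype(np.float32)+[u-r,v-r]
    (cu,cv_),sz,ang=cv2.minAreaRect(p.astype(np.float32)); l=cv2.fitLine(p.astype(np.float32),cv2.DIST_L2,0,.01,.01).ravel()
    q=lambda u,v:px2w("wrist",u,v,z=z,info=i)
    d=q(cu+20*l[0],cv_+20*l[1])-q(cu-20*l[0],cv_-20*l[1]); a=np.degrees(np.arctan2(d[1],d[0]))
    e=[np.linalg.norm((q(*t)-q(*s))*1000) for s,t in zip(cv2.boxPoints(((cu,cv_),sz,ang))[:2],cv2.boxPoints(((cu,cv_),sz,ang))[1:3])]
    print("bar px",(round(cu,1),round(cv_,1)),"world",np.round(q(cu,cv_)*1000,1),"yaw",round((a+90)%180-90,2),"size",np.round(e,1))
E
python3 - <<'E'
from h import *
go(557,42,360,-72)
im,d,i=snap("wrist","w2"); bar(im,i,.2365,.557,.042,r=50)
cv2.imwrite("pics/w2c.png",cv2.resize(im[60:330,170:470,::-1],None,fx=2,fy=2))
u,v=w2px("wrist",[.557,.042,.2365],i);print(u,v); P=px2w("wrist",u,v,d=d[int(v),int(u)],info=i);print(P)
E
```

```text
t 2.23 pos [553.3  34.1 314. ] rpy [-1.7998e+02 -2.0000e-02 -7.2150e+01] F [-0.   0.2  0.2] gap 85.2
shift [ -6.3  -6.  -46. ] turn [-0.02 -0.02 -0.15]
bar px (273.0, 264.0) world [534.2  58.8 236.5] yaw 38.48 size [17.4 32.4]
309.10579540862716 239.00491306738692
[0.55742385 0.04208951 0.23792649]
```

View pics/w2c.png

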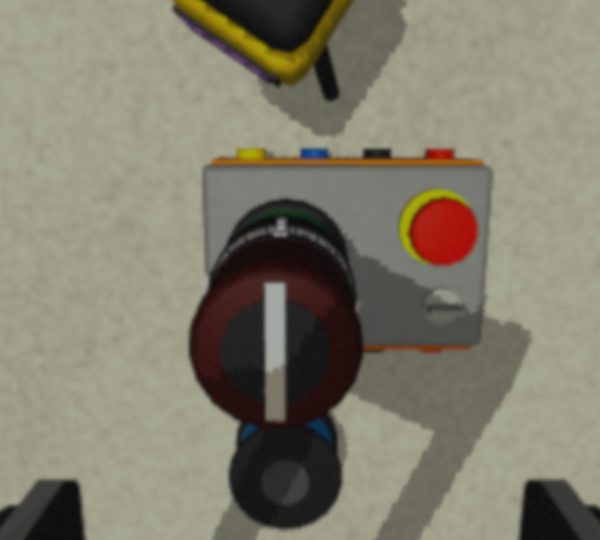

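Emit:
{"name": "step_arm", "arguments": {
  "plan": [
    [[-3,-4,20],[0,0,0]],
    [[-6,-7,40],[0,0,0]],
    [[-6,-7,50],[0,0,0]],
    [[-6,-7,50],[0,0,0]],
    [[-6,-7,50],[0,0,0]]
  ]
}}

```text
t: 2.7
eef_pos: [0.558, 0.0419, 0.2639]
tcp_rot: [-3.142, -0.0, -1.259]
wrist_force: [1.6, 0.1, -0.1]
finger_gap: 0.0855
```

```bash
python3 - <<'E'
from h import *
go(558,42.5,191,-72)
E
```

```text
t 2.7 pos [558.   41.9 263.9] rpy [-1.800e+02 -2.000e-02 -7.216e+01] F [ 1.6  0.1 -0.1] gap 85.5
shift [-0.6 -0.1 72.9] turn [-0.   -0.02 -0.16]
```

Emit:
{"name": "step_arm", "arguments": {
  "plan": [
    [[0,0,25],[0,0,0]],
    [[0,0,50],[0,0,0]],
    [[0,0,73],[0,0,0]],
    [[0,0,73],[0,0,0]],
    [[0,0,73],[0,0,0]]
  ]
}}

```text
t: 3.12
eef_pos: [0.5581, 0.0421, 0.191]
tcp_rot: [3.141, 0.0, -1.259]
wrist_force: [1.3, -0.3, 0.8]
finger_gap: 0.0856
```

Emit:
{"name": "step_arm", "arguments": {
  "plan": [
    [[0,0,0],[0,0,0]],
    [[0,0,0],[0,0,0]],
    [[0,0,0],[0,0,0]],
    [[0,0,0],[0,0,0]],
    [[0,0,0],[0,0,0]]
  ],
  "grip": 0
}}

```text
t: 3.53
eef_pos: [0.5593, 0.0427, 0.1926]
tcp_rot: [-3.138, -0.001, -1.259]
wrist_force: [-0.7, 2.1, 5.9]
finger_gap: 0.0548
```

```bash
python3 - <<'E'
from h import *
go(558,42.5,184,-72); print(sense()["moment"])
E
```

```text
t 3.53 pos [559.3  42.7 192.6] rpy [-1.7978e+02 -7.0000e-02 -7.2120e+01] F [-0.7  2.1  5.9] gap 54.8
shift [-0.2  1.3  8.5] turn [-0.22 -0.07 -0.12]
[ 0.29293976  0.16477865 -0.01871309]
```

Emit:
{"name": "step_arm", "arguments": {
  "plan": [
    [[0,0,2],[0,0,0]],
    [[0,0,4],[0,0,0]],
    [[0,0,6],[0,0,0]],
    [[0,0,8],[0,0,0]],
    [[0,0,8],[0,0,0]]
  ]
}}

```text
t: 3.95
eef_pos: [0.5595, 0.0429, 0.1865]
tcp_rot: [-3.136, -0.002, -1.259]
wrist_force: [-4.0, 2.1, 16.3]
finger_gap: 0.0549
```

```bash
python3 - <<'E'
from h import *
go(558,42.5,184,-72); print(sense()["moment"])
E
```

```text
t 3.95 pos [559.5  42.9 186.5] rpy [-1.7968e+02 -1.1000e-01 -7.2110e+01] F [-4.   2.1 16.3] gap 54.9
shift [-0.1  1.6  2.5] turn [-0.32 -0.11 -0.11]
[ 0.32844462  0.78422428 -0.06728133]
```

Emit:
{"name": "step_arm", "arguments": {
  "plan": [
    [[0,0,0],[0,0,-6]],
    [[0,0,0],[0,0,-12]],
    [[0,0,0],[0,0,-18]],
    [[0,0,0],[0,0,-24]],
    [[0,0,0],[0,0,-30]]
  ]
}}

```text
t: 4.37
eef_pos: [0.5597, 0.0423, 0.1864]
tcp_rot: [-3.138, -0.005, -0.73]
wrist_force: [-3.3, 1.1, 15.8]
finger_gap: 0.0549
```

```bash
python3 - <<'E'
from h import *
go(558,42.5,184,-42); print(sense()["moment"])
E
```

```text
t 4.37 pos [559.7  42.3 186.4] rpy [-179.79   -0.3   -41.84] F [-3.3  1.1 15.8] gap 54.9
shift [-1.4  1.   2.4] turn [-0.21 -0.3   0.16]
[ 0.11962522  0.56735403 -0.1942574 ]
```

Emit:
{"name": "step_arm", "arguments": {
  "plan": [
    [[0,0,0],[0,0,-6]],
    [[0,0,0],[0,0,-12]],
    [[0,0,0],[0,0,-18]],
    [[0,0,0],[0,0,-24]],
    [[0,0,0],[0,0,-30]]
  ]
}}

```text
t: 4.78
eef_pos: [0.5597, 0.0429, 0.1864]
tcp_rot: [-3.14, -0.006, -0.207]
wrist_force: [-4.1, 2.5, 15.6]
finger_gap: 0.0548
```

Emit:
{"name": "step_arm", "arguments": {
  "plan": [
    [[0,0,0],[0,0,-6]],
    [[0,0,0],[0,0,-12]],
    [[0,0,0],[0,0,-18]],
    [[0,0,0],[0,0,-20]],
    [[0,0,0],[0,0,-20]]
  ]
}}

```text
t: 5.2
eef_pos: [0.5595, 0.0432, 0.1864]
tcp_rot: [3.141, -0.006, 0.14]
wrist_force: [-4.1, 3.6, 16.1]
finger_gap: 0.0549
```

```bash
python3 - <<'E'
from h import *
go(558,42.5,184,8); print(sense()["moment"])
im,d,i=snap("wrist","w3")
cv2.imwrite("pics/w3.png",cv2.resize(im[150:450,:,::-1],None,fx=1,fy=1))
E
```

```text
t 5.2 pos [559.5  43.2 186.4] rpy [179.99  -0.34   8.  ] F [-4.1  3.6 16.1] gap 54.9
shift [-1.6  0.5  2.4] turn [ 0.01 -0.34 -0.  ]
[0.77092198 0.60904151 0.04951791]
```

View pics/w3.png

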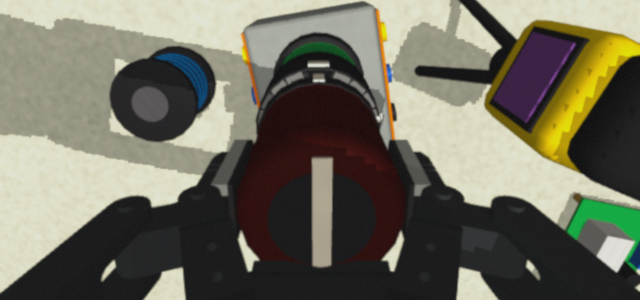

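Emit:
{"name": "step_arm", "arguments": {
  "plan": [
    [[0,0,-5],[0,0,0]],
    [[0,0,-10],[0,0,0]],
    [[0,0,-15],[0,0,0]],
    [[0,0,-20],[0,0,0]],
    [[0,0,-25],[0,0,0]]
  ]
}}

```text
t: 5.67
eef_pos: [0.5578, 0.0427, 0.2072]
tcp_rot: [-3.141, 0.001, 0.137]
wrist_force: [0.1, -0.5, -1.5]
finger_gap: 0.0551
```

```bash
python3 - <<'E'
from h import *
go(520,300,300,8)
E
```

```text
t 5.67 pos [557.8  42.7 207.2] rpy [-1.7998e+02  4.0000e-02  7.8800e+00] F [ 0.1 -0.5 -1.5] gap 55.1
shift [  -2.3 -260.1  -92.7] turn [-0.02  0.04 -0.12]
```

Emit:
{"name": "step_arm", "arguments": {
  "plan": [
    [[0,0,-40],[0,0,0]],
    [[0,-10,-65],[0,0,0]],
    [[0,-45,-70],[0,0,0]],
    [[-1,-85,-70],[0,0,0]],
    [[-1,-125,-70],[0,0,0]]
  ]
}}

```text
t: 6.08
eef_pos: [0.5396, 0.1659, 0.2779]
tcp_rot: [3.14, 0.0, 0.135]
wrist_force: [0.5, 0.4, -2.1]
finger_gap: 0.055
```

Emit:
{"name": "step_arm", "arguments": {
  "plan": [
    [[0,-40,0],[0,0,0]],
    [[0,-80,20],[0,0,0]],
    [[-1,-115,60],[0,0,0]],
    [[-1,-133,100],[0,0,0]],
    [[-1,-133,130],[0,0,0]]
  ]
}}

```text
t: 6.5
eef_pos: [0.5204, 0.3, 0.1501]
tcp_rot: [-3.141, -0.002, 0.14]
wrist_force: [1.3, -0.3, -1.8]
finger_gap: 0.0544
```

```bash
python3 - <<'E'
from h import *
go(520,300,60,8)
E
```

```text
t 6.5 pos [520.4 300.  150.1] rpy [-1.7999e+02 -1.3000e-01  8.0400e+00] F [ 1.3 -0.3 -1.8] gap 54.4
shift [-0.6 -0.  90.1] turn [-0.01 -0.13  0.04]
```

Emit:
{"name": "step_arm", "arguments": {
  "plan": [
    [[0,0,30],[0,0,0]],
    [[0,0,60],[0,0,0]],
    [[0,0,80],[0,0,0]],
    [[0,0,90],[0,0,0]],
    [[0,0,92],[0,0,0]]
  ]
}}

```text
t: 6.92
eef_pos: [0.5191, 0.2961, 0.0556]
tcp_rot: [3.14, 0.006, 0.137]
wrist_force: [-0.2, -0.6, -1.2]
finger_gap: 0.0544
```

Emit:
{"name": "step_arm", "arguments": {
  "plan": [
    [[0,0,1.5],[0,0,0]],
    [[0,0,3],[0,0,0]],
    [[0,0,4.5],[0,0,0]],
    [[0,0,6],[0,0,0]],
    [[0,0,6],[0,0,0]]
  ]
}}

```text
t: 7.33
eef_pos: [0.5213, 0.2973, 0.053]
tcp_rot: [-3.141, -0.001, 0.137]
wrist_force: [0.5, -0.4, -2.0]
finger_gap: 0.0549
```

```bash
python3 - <<'E'
from h import *
go(520,300,52,8)
E
```

```text
t 7.33 pos [521.3 297.3  53. ] rpy [-1.7999e+02 -8.0000e-02  7.8600e+00] F [ 0.5 -0.4 -2. ] gap 54.9
shift [-0.9 -2.8  1. ] turn [-0.01 -0.08 -0.14]
```

Emit:
{"name": "step_arm", "arguments": {
  "plan": [
    [[0,0,0.7],[0,0,0]],
    [[0,0,1.4],[0,0,0]],
    [[0,0,2],[0,0,0]],
    [[0,0,2],[0,0,0]]
  ]
}}

```text
t: 7.67
eef_pos: [0.5213, 0.2974, 0.0523]
tcp_rot: [-3.141, -0.002, 0.137]
wrist_force: [-3.2, -1.4, 10.1]
finger_gap: 0.0551
```

Emit:
{"name": "step_arm", "arguments": {
  "plan": [
    [[0,0,-1],[0,0,0]],
    [[0,0,-1],[0,0,0]]
  ]
}}

```text
t: 7.83
eef_pos: [0.5213, 0.2975, 0.0523]
tcp_rot: [-3.141, -0.001, 0.137]
wrist_force: [-1.9, -0.2, 6.8]
finger_gap: 0.0549
```

Emit:
{"name": "step_arm", "arguments": {
  "plan": [
    [[0,0,0],[0,0,0]],
    [[0,0,0],[0,0,0]],
    [[0,0,0],[0,0,0]],
    [[0,0,0],[0,0,0]],
    [[0,0,0],[0,0,0]]
  ],
  "grip": 1
}}

```text
t: 8.25
eef_pos: [0.5208, 0.2972, 0.051]
tcp_rot: [3.142, 0.0, 0.137]
wrist_force: [-0.1, 0.3, 0.8]
finger_gap: 0.0855
```

Emit:
{"name": "step_arm", "arguments": {
  "plan": [
    [[0,0,-20],[0,0,0]],
    [[0,0,-60],[0,0,0]],
    [[0,0,-100],[0,0,0]],
    [[0,0,-140],[0,0,0]],
    [[0,0,-180],[0,0,0]]
  ]
}}

```text
t: 8.67
eef_pos: [0.5204, 0.2971, 0.2329]
tcp_rot: [3.142, 0.001, 0.137]
wrist_force: [0.2, 0.4, -0.7]
finger_gap: 0.0856
```

```bash
python3 - <<'E'
from h import *
go(598,-339,300,80)
im,d,i=snap("wrist","w4")
cv2.imwrite("pics/w4.png",cv2.resize(im[:,:,::-1],None,fx=.6,fy=.6))
E
```

```text
t 8.67 pos [520.4 297.1 232.9] rpy [1.80e+02 3.00e-02 7.87e+00] F [ 0.2  0.4 -0.7] gap 85.6
shift [-10.2 640.8 -67. ] turn [-1.000e-02  3.000e-02 -7.213e+01]
```

View pics/w4.png

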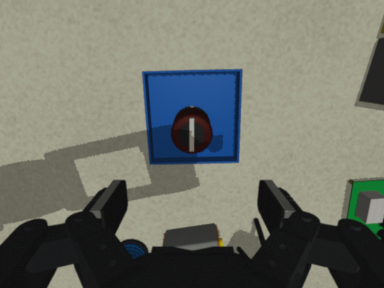

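Emit:
{"name": "step_arm", "arguments": {
  "plan": [
    [[0,10,-40],[0,0,0]],
    [[0,30,-75],[0,0,0]],
    [[-1,70,-97],[0,0,0]],
    [[-2,110,-97],[0,0,0]],
    [[-2,145,-97],[0,0,0]]
  ]
}}

```text
t: 9.13
eef_pos: [0.5394, 0.152, 0.3304]
tcp_rot: [3.141, -0.005, 0.139]
wrist_force: [0.4, -0.6, -0.2]
finger_gap: 0.0853
```

Emit:
{"name": "step_arm", "arguments": {
  "plan": [
    [[0,35,0],[0,0,0]],
    [[0,72,0],[0,0,0]],
    [[-1,110,0],[0,0,0]],
    [[-2,148,0],[0,0,0]],
    [[-2,180,0],[0,0,0]]
  ]
}}

```text
t: 9.55
eef_pos: [0.5612, -0.0278, 0.3279]
tcp_rot: [3.141, 0.0, 0.136]
wrist_force: [-0.1, 0.9, 0.4]
finger_gap: 0.0853
```

Emit:
{"name": "step_arm", "arguments": {
  "plan": [
    [[0,35,0],[0,0,0]],
    [[0,72,0],[0,0,0]],
    [[-1,110,0],[0,0,0]],
    [[-2,148,0],[0,0,0]],
    [[-2,180,0],[0,0,0]]
  ]
}}

```text
t: 9.97
eef_pos: [0.5838, -0.2065, 0.3277]
tcp_rot: [3.141, 0.0, 0.136]
wrist_force: [1.1, 0.7, 0.1]
finger_gap: 0.0855
```

Emit:
{"name": "step_arm", "arguments": {
  "plan": [
    [[0,35,0],[0,0,-7]],
    [[0,70,0],[0,0,-14]],
    [[-1,100,0],[0,0,-21]],
    [[-2,125,0],[0,0,-28]],
    [[-2,130,0],[0,0,-35]]
  ]
}}

```text
t: 10.38
eef_pos: [0.5992, -0.3377, 0.3262]
tcp_rot: [-3.141, 0.002, 0.75]
wrist_force: [-0.6, 0.8, -0.9]
finger_gap: 0.0849
```

```bash
python3 - <<'E'
from h import *
go(598,-339,230,80)
E
```

```text
t 10.38 pos [ 599.2 -337.7  326.2] rpy [-1.7996e+02  1.0000e-01  4.2980e+01] F [-0.6  0.8 -0.9] gap 84.9
shift [-1.6  0.2 96.2] turn [ -0.07   0.08 -37.02]
```

Emit:
{"name": "step_arm", "arguments": {
  "plan": [
    [[0,0,20],[0,0,-7]],
    [[0,0,50],[0,0,-14]],
    [[0,0,80],[0,0,-21]],
    [[-1,0,110],[0,0,-28]],
    [[-1,0,130],[0,0,-35]]
  ]
}}

```text
t: 10.8
eef_pos: [0.5978, -0.3328, 0.1942]
tcp_rot: [-3.138, -0.002, 1.365]
wrist_force: [-0.2, 0.1, -0.7]
finger_gap: 0.0852
```

Emit:
{"name": "step_arm", "arguments": {
  "plan": [
    [[0,0,0],[0,0,-2]],
    [[0,0,0],[0,0,-2]],
    [[0,0,0],[0,0,-2]],
    [[0,0,0],[0,0,-2]]
  ]
}}

```text
t: 11.13
eef_pos: [0.5996, -0.3339, 0.1992]
tcp_rot: [3.14, 0.001, 1.392]
wrist_force: [0.2, 1.1, 1.1]
finger_gap: 0.0854
```

```bash
python3 - <<'E'
from h import *
import pickle
go(598,-339,51,80)
im,d,i=snap("wrist","w5"); pickle.dump(i,open("pics/w5.pkl","wb"))
u,v=w2px("wrist",[.598,-.339,.096],i); u,v=int(u),int(v); print(u,v)
print("origin of crop",u-100,v-100)
cv2.imwrite("pics/w5c.png",cv2.resize(im[v-100:v+100,u-100:u+100,::-1],None,fx=3,fy=3,interpolation=cv2.INTER_CUBIC))
E
```

```text
t 11.13 pos [ 599.6 -333.9  199.2] rpy [1.799e+02 5.000e-02 7.978e+01] F [0.2 1.1 1.1] gap 85.4
shift [ -5.1  -0.9 148.2] turn [ 0.1   0.05 -0.22]
313 234
origin of crop 213 134
```

View pics/w5c.png

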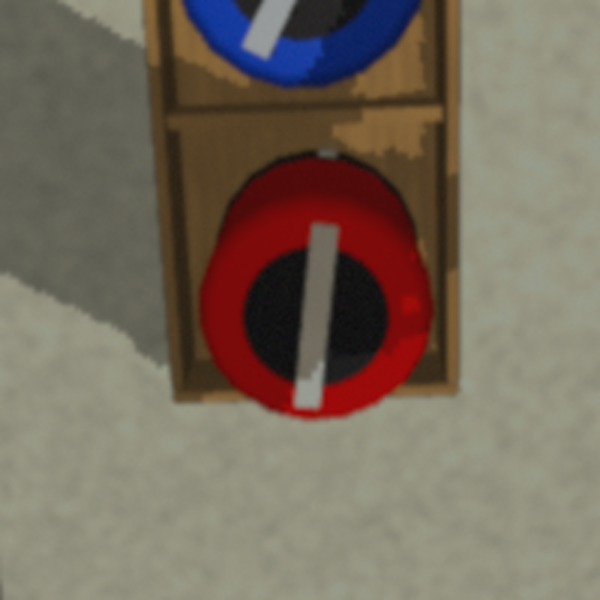

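```bash
python3 - <<'E'
from h import *
import pickle
i=pickle.load(open("pics/w5.pkl","rb")); q=lambda x,y:px2w("wrist",213+x/3,134+y/3,z=.096,info=i)
c=q(316,315); d=q(325,224)-q(307,408); print(c*1000,np.linalg.norm(d)*1000,np.degrees(np.arctan2(d[1],d[0])))
e=[q(200,305),q(434,305)]; print(np.mean(e,0)*1000,np.linalg.norm(e[0]-e[1]))
go(c[0]*1000,c[1]*1000,51,80)
E
```

```text
[ 601.49783021 -336.5310952    96.        ] 44.58340756303818 164.34978143332577
[ 599.17360086 -335.88065446   96.        ] 0.05381008791539252
t 11.18 pos [ 599.7 -334.   199.4] rpy [1.7988e+02 6.0000e-02 7.9800e+01] F [-0.2 -0.4 -0. ] gap 85.3
shift [ -2.    2.  148.4] turn [ 0.12  0.06 -0.2 ]
```

Emit:
{"name": "step_arm", "arguments": {
  "plan": [
    [[-3,1,30],[0,0,0]],
    [[-3,1,60],[0,0,0]],
    [[-3,1,85],[0,0,0]],
    [[-3,1,85],[0,0,0]],
    [[-3,1,85],[0,0,0]]
  ]
}}

```text
t: 11.6
eef_pos: [0.5991, -0.3363, 0.1128]
tcp_rot: [-3.14, -0.001, 1.393]
wrist_force: [1.0, -0.3, 0.8]
finger_gap: 0.0859
```

```bash
python3 - <<'E'
from h import *
go(600,-337.3,51,80)
E
```

```text
t 11.6 pos [ 599.1 -336.3  112.8] rpy [-1.7989e+02 -6.0000e-02  7.9840e+01] F [ 1.  -0.3  0.8] gap 85.9
shift [-0.9  1.2 61.8] turn [-0.11 -0.06 -0.16]
```

Emit:
{"name": "step_arm", "arguments": {
  "plan": [
    [[-1,1,20],[0,0,0]],
    [[-1,1,40],[0,0,0]],
    [[-1,1,60],[0,0,0]],
    [[-1,1,61],[0,0,0]],
    [[-1,1,61],[0,0,0]]
  ]
}}

```text
t: 12.02
eef_pos: [0.6009, -0.3382, 0.0536]
tcp_rot: [3.141, 0.0, 1.394]
wrist_force: [-0.3, 0.6, 0.3]
finger_gap: 0.0853
```

Emit:
{"name": "step_arm", "arguments": {
  "plan": [
    [[0,0,0],[0,0,0]],
    [[0,0,0],[0,0,0]],
    [[0,0,0],[0,0,0]],
    [[0,0,0],[0,0,0]],
    [[0,0,0],[0,0,0]]
  ],
  "grip": 0
}}

```text
t: 12.43
eef_pos: [0.6017, -0.3384, 0.055]
tcp_rot: [3.138, 0.002, 1.394]
wrist_force: [0.8, 1.8, 6.1]
finger_gap: 0.0549
```

```bash
python3 - <<'E'
from h import *
go(600,-337.3,51,80)
E
```

```text
t 12.43 pos [ 601.7 -338.4   55. ] rpy [1.7978e+02 9.0000e-02 7.9870e+01] F [0.8 1.8 6.1] gap 54.9
shift [ 0.8 -1.9  4. ] turn [ 0.22  0.09 -0.13]
```

Emit:
{"name": "step_arm", "arguments": {
  "plan": [
    [[0,0,-15],[0,0,0]],
    [[0,0,-50],[0,0,0]],
    [[0,0,-90],[0,0,0]],
    [[0,0,-130],[0,0,0]],
    [[0,0,-170],[0,0,0]]
  ]
}}

```text
t: 12.85
eef_pos: [0.6001, -0.3376, 0.2247]
tcp_rot: [3.141, 0.0, 1.394]
wrist_force: [1.4, -1.7, -1.4]
finger_gap: 0.0552
```

Emit:
{"name": "step_arm", "arguments": {
  "plan": [
    [[10,-5,-40],[0,0,0]],
    [[40,-15,-65],[0,0,0]],
    [[75,-25,-65],[0,0,0]],
    [[110,-35,-65],[0,0,0]],
    [[146,-45,-65],[0,0,0]]
  ]
}}

```text
t: 13.27
eef_pos: [0.5814, -0.1853, 0.2889]
tcp_rot: [3.139, 0.001, 1.393]
wrist_force: [0.4, 0.5, -1.5]
finger_gap: 0.0549
```

Emit:
{"name": "step_arm", "arguments": {
  "plan": [
    [[36,-10,0],[0,0,0]],
    [[72,-20,0],[0,0,0]],
    [[108,-30,0],[0,0,0]],
    [[144,-40,0],[0,0,0]],
    [[180,-52,0],[0,0,0]]
  ]
}}

```text
t: 13.68
eef_pos: [0.5619, 0.0018, 0.2882]
tcp_rot: [3.14, 0.0, 1.394]
wrist_force: [1.3, -0.2, -1.1]
finger_gap: 0.0551
```

Emit:
{"name": "step_arm", "arguments": {
  "plan": [
    [[20,-6,0],[0,0,6]],
    [[40,-12,0],[0,0,13]],
    [[40,-12,0],[0,0,20]],
    [[40,-12,0],[0,0,27]],
    [[40,-12,0],[0,0,33]]
  ]
}}

```text
t: 14.1
eef_pos: [0.5572, 0.0424, 0.2882]
tcp_rot: [3.14, -0.001, 0.813]
wrist_force: [0.2, -1.5, -0.7]
finger_gap: 0.0549
```

Emit:
{"name": "step_arm", "arguments": {
  "plan": [
    [[0,0,0],[0,0,7]],
    [[0,0,0],[0,0,14]],
    [[0,0,0],[0,0,21]],
    [[0,0,0],[0,0,28]],
    [[0,0,0],[0,0,34]]
  ]
}}

```text
t: 14.52
eef_pos: [0.5573, 0.0417, 0.2881]
tcp_rot: [3.141, -0.001, 0.218]
wrist_force: [0.7, -0.2, -1.3]
finger_gap: 0.0551
```

Emit:
{"name": "step_arm", "arguments": {
  "plan": [
    [[0,0,0],[0,0,0]],
    [[0,0,0],[0,0,0]]
  ]
}}

```text
t: 14.68
eef_pos: [0.5574, 0.0416, 0.2879]
tcp_rot: [3.141, -0.001, 0.228]
wrist_force: [0.4, 0.1, -0.9]
finger_gap: 0.0551
```

```bash
python3 - <<'E'
from h import *
import pickle
go(559,43,230,13)
im,d,i=snap("wrist","w6"); pickle.dump(i,open("pics/w6.pkl","wb"))
cv2.imwrite("pics/w6c.png",cv2.resize(im[120:420,180:460,::-1],None,fx=2,fy=2,interpolation=cv2.INTER_CUBIC))
E
```

```text
t 14.68 pos [557.4  41.6 287.9] rpy [ 1.7998e+02 -5.0000e-02  1.3040e+01] F [ 0.4  0.1 -0.9] gap 55.1
shift [ 1.8 -1.  57.9] turn [ 0.02 -0.05  0.04]
```

View pics/w6c.png

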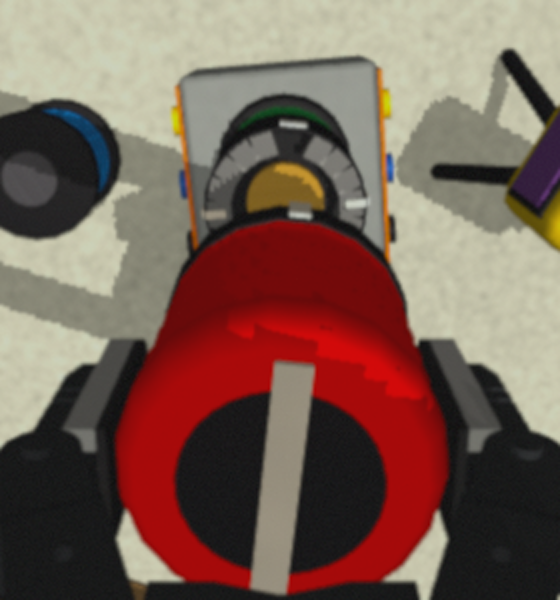

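```bash
python3 - <<'E'
from h import *
import pickle
i=pickle.load(open("pics/w6.pkl","rb")); q=lambda x,y,z:px2w("wrist",180+x/2,120+y/2,z=z,info=i)*1000
a,b=q(214,214,.16),q(356,203,.16); print(a,b,"mid",(a+b)/2,np.linalg.norm(a-b),np.degrees(np.arctan2(*(b-a)[1::-1])))
zt=.2879-.051+.092
print("disc",q(281,482,zt),"lens",(q(116,460,zt)+q(447,460,zt))/2,np.linalg.norm(q(116,460,zt)-q(447,460,zt)))
print("lug",q(300,213,zt-.085), "slotbar",q(293,125,.15))
d=q(294,362,zt)-q(268,594,zt);print("bar yaw",np.degrees(np.arctan2(d[1],d[0])), np.linalg.norm(d))
s=sense();print(s["eef_pos"])
for z in(.16,.33): print(w2px("wrist",[*s["eef_pos"][:2],z],i))
E
```

```text
[533.06702867  35.41963003 160.        ] [584.14144348  51.64565453 160.        ] mid [558.60423607  43.53264228 160.        ] 53.589921806141945 17.624729380546796
disc [557.35728696  42.26790715 328.9       ] lens [556.54057192  46.15107442 328.9       ] 52.11193288107579
lug [557.32535564  64.37417902 243.9       ] slotbar [554.83971207  73.43747397 150.        ]
bar yaw 97.55934330786013 43.21090428950841
[0.55739798 0.04164077 0.28772323]
(np.float64(320.2963212830256), np.float64(226.27059353912665))
(np.float64(320.1775255386538), np.float64(364.78384845914695))
```

Emit:
{"name": "step_arm", "arguments": {
  "plan": [
    [[1.4,-1.1,20],[0,0,0]],
    [[1.4,-1.1,45],[0,0,0]],
    [[1.4,-1.1,68],[0,0,0]],
    [[1.4,-1.1,70],[0,0,0]],
    [[1.4,-1.1,70],[0,0,0]]
  ]
}}

```text
t: 15.15
eef_pos: [0.5576, 0.0431, 0.2162]
tcp_rot: [-3.14, 0.003, 0.226]
wrist_force: [0.3, 0.2, -0.8]
finger_gap: 0.055
```

```bash
python3 - <<'E'
from h import *
go(558.5,43,210,13)
E
```

```text
t 15.15 pos [557.6  43.1 216.2] rpy [-179.93    0.18   12.96] F [ 0.3  0.2 -0.8] gap 55.0
shift [0.9 0.3 6.2] turn [-0.07  0.18 -0.04]
```

Emit:
{"name": "step_arm", "arguments": {
  "plan": [
    [[0,0,2],[0,0,0]],
    [[0,0,4],[0,0,0]],
    [[0,0,6],[0,0,0]],
    [[0,0,8],[0,0,0]],
    [[0,0,10],[0,0,0]]
  ]
}}

```text
t: 15.57
eef_pos: [0.5589, 0.043, 0.2078]
tcp_rot: [3.141, -0.001, 0.225]
wrist_force: [-0.4, -0.5, 0.5]
finger_gap: 0.0552
```

```bash
python3 - <<'E'
from h import *
go(558.5,43,210,13); print(sense()["moment"])
E
```

```text
t 15.57 pos [558.9  43.  207.8] rpy [ 1.7998e+02 -7.0000e-02  1.2880e+01] F [-0.4 -0.5  0.5] gap 55.2
shift [-0.4 -0.1 -2.2] turn [ 0.02 -0.07 -0.12]
[ 0.08901868  0.11252699 -0.02937319]
```

Emit:
{"name": "step_arm", "arguments": {
  "plan": [
    [[0,0,2],[0,0,0]],
    [[0,0,4],[0,0,0]],
    [[0,0,6],[0,0,0]],
    [[0,0,8],[0,0,0]],
    [[0,0,10],[0,0,0]]
  ]
}}

```text
t: 15.98
eef_pos: [0.5583, 0.043, 0.1976]
tcp_rot: [3.141, 0.0, 0.225]
wrist_force: [-3.8, -0.9, 5.7]
finger_gap: 0.0548
```

```bash
python3 - <<'E'
from h import *
go(558.5,43,189,13); print(sense()["moment"])
E
```

```text
t 15.98 pos [558.3  43.  197.6] rpy [1.7999e+02 2.0000e-02 1.2870e+01] F [-3.8 -0.9  5.7] gap 54.8
shift [0.2 0.  8.6] turn [ 0.01  0.02 -0.13]
[0.02350465 0.87949662 0.02251907]
```

Emit:
{"name": "step_arm", "arguments": {
  "plan": [
    [[-0.5,0,2],[0,0,0]],
    [[-1,0,4],[0,0,0]],
    [[-1,0,6],[0,0,0]],
    [[-1,0,8],[0,0,0]],
    [[-1,0,9],[0,0,0]]
  ]
}}

```text
t: 16.4
eef_pos: [0.5582, 0.0429, 0.1896]
tcp_rot: [3.141, -0.002, 0.225]
wrist_force: [-3.1, 1.1, 10.5]
finger_gap: 0.0547
```

```bash
python3 - <<'E'
from h import *
go(558.5,43,189,13); print(sense()["moment"])
E
```

```text
t 16.4 pos [558.2  42.9 189.6] rpy [ 1.7997e+02 -1.2000e-01  1.2870e+01] F [-3.1  1.1 10.5] gap 54.7
shift [ 0.3 -0.   0.6] turn [ 0.03 -0.12 -0.13]
[0.12178648 0.9062513  0.02131677]
```

Emit:
{"name": "step_arm", "arguments": {
  "plan": [
    [[0,0,1],[0,0,0]],
    [[0,0,2],[0,0,0]],
    [[0,0,2],[0,0,0]],
    [[0,0,2],[0,0,0]]
  ]
}}

```text
t: 16.73
eef_pos: [0.5583, 0.0428, 0.1892]
tcp_rot: [3.14, -0.003, 0.225]
wrist_force: [-5.7, 1.0, 18.4]
finger_gap: 0.0547
```

Emit:
{"name": "step_arm", "arguments": {
  "plan": [
    [[0,0,0],[0,0,6]],
    [[0,0,0],[0,0,12]],
    [[0,0,0],[0,0,18]],
    [[0,0,0],[0,0,24]],
    [[0,0,0],[0,0,30]]
  ]
}}

```text
t: 17.15
eef_pos: [0.558, 0.0435, 0.1892]
tcp_rot: [-3.14, -0.002, -0.304]
wrist_force: [-6.6, 2.9, 19.8]
finger_gap: 0.0552
```

```bash
python3 - <<'E'
from h import *
go(558.5,43,189,-17); print(sense()["moment"])
E
```

```text
t 17.15 pos [558.   43.5 189.2] rpy [-1.7991e+02 -1.4000e-01 -1.7390e+01] F [-6.6  2.9 19.8] gap 55.2
shift [0.7 0.3 0.2] turn [-0.09 -0.14 -0.39]
[0.63057997 1.7549076  0.26256858]
```

Emit:
{"name": "step_arm", "arguments": {
  "plan": [
    [[0,0,0],[0,0,6]],
    [[0,0,0],[0,0,12]],
    [[0,0,0],[0,0,18]],
    [[0,0,0],[0,0,24]],
    [[0,0,0],[0,0,30]]
  ]
}}

```text
t: 17.57
eef_pos: [0.5581, 0.044, 0.1892]
tcp_rot: [-3.138, -0.001, -0.827]
wrist_force: [-5.9, 4.1, 18.5]
finger_gap: 0.055
```

Emit:
{"name": "step_arm", "arguments": {
  "plan": [
    [[0,0,0],[0,0,5]],
    [[0,0,0],[0,0,10]],
    [[0,0,0],[0,0,15]],
    [[0,0,0],[0,0,20]],
    [[0,0,0],[0,0,21]]
  ]
}}

```text
t: 17.98
eef_pos: [0.5584, 0.045, 0.1891]
tcp_rot: [-3.137, 0.002, -1.193]
wrist_force: [-5.0, 6.6, 16.5]
finger_gap: 0.0549
```

```bash
python3 - <<'E'
from h import *
go(558.5,43,189,-67); print(sense()["moment"])
im,d,i=snap("wrist","w7"); cv2.imwrite("pics/w7c.png",cv2.resize(im[120:420,180:460,::-1],None,fx=2,fy=2,interpolation=cv2.INTER_CUBIC))
E
```

```text
t 17.98 pos [558.4  45.  189.1] rpy [-1.7972e+02  1.1000e-01 -6.8340e+01] F [-5.   6.6 16.5] gap 54.9
shift [1.8 0.6 0.1] turn [-0.28  0.1  -1.34]
[1.79145017 1.17430639 0.4671923 ]
```

View pics/w7c.png

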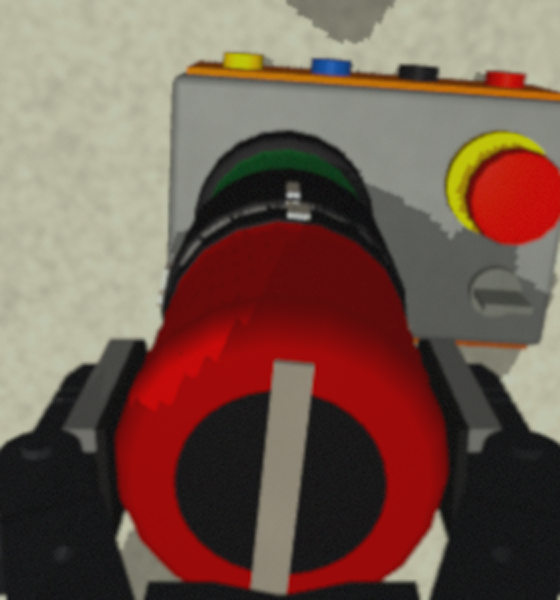

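Emit:
{"name": "step_arm", "arguments": {
  "plan": [
    [[0,0,-2],[0,0,0]],
    [[0,0,-4],[0,0,0]],
    [[0,0,-6],[0,0,-0.5]],
    [[0,0,-8],[0,0,-1]],
    [[0,0,-9],[0,0,-1]]
  ]
}}

```text
t: 18.45
eef_pos: [0.558, 0.0449, 0.1956]
tcp_rot: [-3.139, 0.003, -1.171]
wrist_force: [0.8, 6.3, -2.1]
finger_gap: 0.0548
```

```bash
python3 - <<'E'
from h import *
go(558.5,43,195.5,-67); print(sense()["moment"])
E
```

```text
t 18.45 pos [558.   44.9 195.6] rpy [-1.7984e+02  1.7000e-01 -6.7080e+01] F [ 0.8  6.3 -2.1] gap 54.8
shift [2.  0.3 0.1] turn [-0.16  0.17 -0.08]
[1.41090297 0.06875944 0.11579381]
```

Emit:
{"name": "step_arm", "arguments": {
  "plan": [
    [[0,0,-1.5],[0,0,0]],
    [[0,0,-3],[0,0,0]],
    [[0,0,-3],[0,0,0]],
    [[0,0,-3],[0,0,0]]
  ]
}}

```text
t: 18.78
eef_pos: [0.5578, 0.0448, 0.196]
tcp_rot: [-3.141, 0.004, -1.171]
wrist_force: [4.0, 7.1, -11.1]
finger_gap: 0.0549
```

Emit:
{"name": "step_arm", "arguments": {
  "plan": [
    [[0,0,1.5],[0,0,0]],
    [[0,0,2.5],[0,0,0]],
    [[0,0,2.5],[0,0,0]]
  ]
}}

```text
t: 19.03
eef_pos: [0.558, 0.0449, 0.1956]
tcp_rot: [-3.139, 0.003, -1.171]
wrist_force: [0.1, 6.1, 0.7]
finger_gap: 0.0548
```

Emit:
{"name": "step_arm", "arguments": {
  "plan": [
    [[0,0,0],[0,0,0]],
    [[0,0,0],[0,0,0]],
    [[0,0,0],[0,0,0]],
    [[0,0,0],[0,0,0]],
    [[0,0,0],[0,0,0]]
  ],
  "grip": 1
}}

```text
t: 19.45
eef_pos: [0.5577, 0.0425, 0.1957]
tcp_rot: [-3.141, -0.0, -1.172]
wrist_force: [0.1, 0.4, -0.2]
finger_gap: 0.0852
```

Emit:
{"name": "step_arm", "arguments": {
  "plan": [
    [[0,0,-20],[0,0,0]],
    [[0,0,-50],[0,0,0]],
    [[0,0,-90],[0,0,0]],
    [[0,0,-125],[0,0,0]],
    [[0,0,-125],[0,0,0]]
  ]
}}

```text
t: 19.87
eef_pos: [0.5606, 0.0423, 0.329]
tcp_rot: [-3.13, -0.007, -1.172]
wrist_force: [1.3, -0.6, -0.2]
finger_gap: 0.0852
```

```bash
python3 - <<'E'
from h import *
go(558.5,43,300,-72)
im,d,i=snap("wrist","w8")
u,v=w2px("wrist",[.5585,.043,.2365],i); u,v=int(u),int(v); print(u,v,"crop origin",u-120,v-130)
print(px2w("wrist",u+12,v,d=d[v,u+12],info=i)*1000)
c=im[v-130:v+110,u-120:u+120,::-1]
t,dt=camera("top"); cv2.imwrite("pics/top2full.png",t[:,:,::-1])
a=cv2.resize(c,(480,480),interpolation=cv2.INTER_CUBIC); b=cv2.resize(t[150:350,150:510,::-1],(300,167),interpolation=cv2.INTER_CUBIC)
o=np.zeros((480,780,3),np.uint8); o[:,:480]=a; o[:167,480:]=b
t1=cv2.imread("pics/top1.png"); o[180:347,480:]=cv2.resize(t1[150:350,150:510],(300,167)); cv2.imwrite("pics/w8c.png",o)
E
```

```text
t 19.87 pos [560.6  42.3 329. ] rpy [-179.32   -0.4   -67.14] F [ 1.3 -0.6 -0.2] gap 85.2
shift [-1.7  2.  29. ] turn [-0.7  -0.37  4.86]
316 245 crop origin 196 115
[561.55723961  35.84963355 236.63683371]
```

View pics/w8c.png

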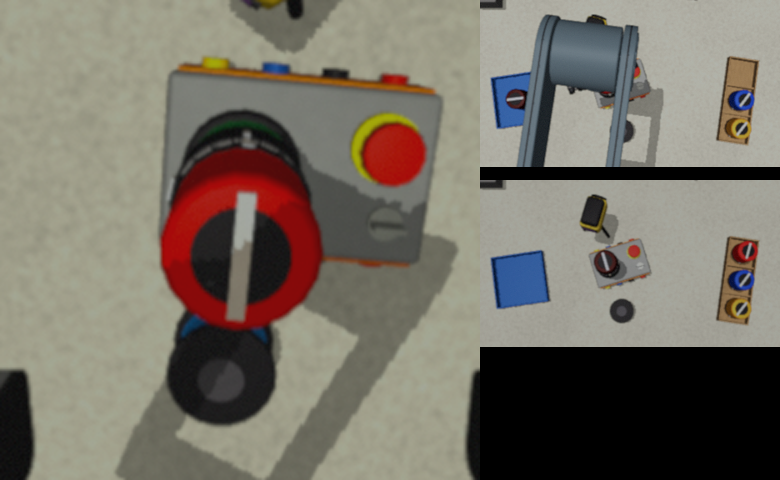

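```bash
python3 - <<'E'
from h import *
go(558.5,43,300,-72)
i=camera_info("wrist"); q=lambda x,y,z:px2w("wrist",196+x/2,115+y/2,z=z,info=i)*1000
f=lambda a,b,z:np.degrees(np.arctan2(*(q(*a,z)-q(*b,z))[1::-1]))
print("bar",f((246,193),(236,321),.2365),"box",f((172,72),(441,97),.055)-90,f((172,72),(160,240),.055),f((441,97),(418,263),.055))
print((q(246,193,.2365)+q(236,321,.2365))/2)
E
```

```text
t 19.97 pos [558.5  42.5 322.6] rpy [-1.7978e+02 -1.3000e-01 -6.7150e+01] F [-0.1  0.2  0. ] gap 85.3
shift [-0.5 -0.1 22.6] turn [-0.22 -0.12  4.85]
bar 18.42114479416093 box 17.705386539531077 17.062348538488845 18.879401824578185
[557.80206534  44.18402904 236.5       ]
```

```bash
python3 -c "
from bench import *
print(job_done())"
```

```text
the job is handed in; nothing more can be done
None
```

The dead lamp is out and standing upright in the blue tray, and the new red lamp is locked in the tower. I handed the job in at about 20 s of the 70 s allowed.

**Dead lamp:** I pressed it down about 6 mm and turned it 80° anticlockwise. It came out with no side force, and I lowered it onto the tray floor before opening the fingers. A picture afterwards shows it upright near the middle of the tray.

**New lamp:** I lined its lugs up with the slots and pushed it down until the collar met the rim at about 18 N. I then turned it 81° clockwise and let the spring lift it.
- **Height:** its top measures 236.6 mm against 236.5 mm expected when locked.
- **Lug line:** it reads 18.4° against 17–19° for the box edges, inside the 4° allowed.
- **Pull test:** about 11 N upward moved it only 0.4 mm.

**Disagreements:**
- The wrist and top cameras differed by 2–4 mm on lamp positions and about 5° on the new lamp's lug line. I used in-between positions and the wrist camera's lug angle.
- A side force of up to about 7 N built up while turning and locking, and it vanished when I let go.

**Other objects:** The amber and blue spares look unmoved. In the last top view the arm hid the thermal camera and part of the coil, so I could not fully confirm those two. The arm's path stayed clear of both.

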